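# Set a collar on the shaft's flat for its set-screw

## Task

Press the fixture's sprung red brake lever down until its catch holds it by itself, then turn the shaft by its bare top end until its yellow flat faces the brass key guide, without turning the collar. Then lift the blue collar up the shaft onto the flat until its red set-screw is level with the guide and pointing at it, and finish while still holding the collar there in the gripper, clear of the boss. Leave the other things on the bench alone.

Things in the scene. Friction and masses are not known exactly. Their poses are not given: they have to be found in the camera images.
- stand: Green steel fixture fixed to the bench, base plate 175 x 270 x 14 mm. Origin on the shaft's axis at bench level; z up; +x points from shaft to key guide, -y along the brake lever. Its column (20 x 26 mm, centre 97 mm out in +x, 122 mm high) carries a bearing arm (34 mm wide, top 68 mm high) with a boss 36 mm across, top 72 mm high, round the shaft: the collar waits on it. Place and yaw vary.
- guide_tip (a point): Centre of the open end of the brass key guide, a level tube 12 mm across lying along the stand's x axis; this end is 62 mm from the shaft's axis, 111 mm high, and points at the shaft.
- spindle (a joint): Turn of the upright shaft (rad, counter-clockwise from above positive). 0: the flat faces the key guide (stand +x); at q the flat's outward normal is stand +x turned by q. Starts between 0.5 and 1.35. Light bearing friction (0.05 N m); it stays where it is left. With the brake on, some 0.2 N m resists turning.
- shaft_end: Bare top end of the shaft, dark steel, 20 mm across, from 96 to 136 mm above the bench, above the waiting collar. One side is ground flat over these 40 mm and painted yellow: 6.5 mm from the axis, 15 mm wide, so 16.5 mm across there. Origin on the axis at 96 mm; x is the flat's outward normal, z up. Below it the shaft is round, 20 mm. It only turns.
- shaft_top (a point): Centre of the shaft's top face, 136 mm above the bench; the half of this face next to the flat is yellow.
- brake (a joint): Brake lever: about 0 (-0.03 to 0) = up, brake on, as it starts; grows as it is pressed down, stop at 0.31 rad. A spring pushes it up (about 3 N at the pad when up, 6 N when down, plus some 2 N to push the catch aside). Past 0.28 the catch snaps over the lever's end; let go, it then rests at about 0.27 and stays down.
- brake_lever: Steel lever arm with a red pad near its outer end; hinged on the stand 40 mm from the shaft's axis on the -y side, 22 mm high, along the stand's x axis. Its origin is at the hinge and x along the hinge axis.
- lever_pad (a point): Centre of the top of the red pad (44 mm along stand x, 32 mm along y), about 131 mm from the shaft in stand -y and 67 mm high when up, sloping; it sinks to 138 mm out and 40 mm high when down (38 mm at the stop). A brass sprung catch in a grey housing (66 mm high) stands just beyond the lever's outer end, its tip 160 mm from the shaft.
- collar: Loose blue shaft collar, 44 mm across, 22 mm high, bore 24 mm, about 0.18 kg, threaded on the shaft and resting on the boss (underside at 72 mm). Origin: centre of its underside; x points to its red set-screw, which at the start faces the key guide (within some degrees); z up. Fingers gripping it must leave the 136 mm high shaft between them.
- set_screw (a point): Centre of the outer face of the red set-screw in the side of the collar, 26.5 mm from the collar's axis and 11 mm above its underside.
- cassette: Bystander, to be left alone: bicycle cassette, dark steel stepped cone of cogs, 112 mm across, 36 mm high. Origin at the centre of its underside.
- wrench: Bystander, to be left alone: steel spanner lying flat, 170 mm long.
- lockring: Bystander, to be left alone: plain aluminium ring 42 mm across, 10 mm high (not the collar). Origin at the centre of its underside.
- screwdriver: Bystander, to be left alone: screwdriver with yellow handle, lying flat.
- spray_can: Bystander, to be left alone: black and blue spray can, 54 mm across, 170 mm tall. Origin at the centre of its underside.
- grease_jar: Bystander, to be left alone: white grease jar with red cap, 70 mm across, 60 mm high. Origin at the centre of its underside.

How it is judged:
By the outcome, as a careful person would: the job done as asked, in the order asked, and still so for the second after the job is handed in, while the arm keeps its last pose, push and grip.
It also fails if it takes over 51 s, if anything falls off the work surface, if the arm or the gripper's body presses on something with over 40 N, if the wrist force passes 120 N, or if a joint passes its speed limit or range.

## Robot

A 7-joint arm with a two-finger parallel gripper is mounted at the origin on the work surface. World frame = base frame: x ahead of the robot, y to its left, z up, the work surface at z = 0. Lengths are in m, angles in rad, forces in N, time in s.
With the tool pointing down it reaches from about 0.4 to 0.85 m from the base axis. Payload 10.4 kg.
Tool frame: the origin (TCP) lies between the finger pads; the fingertips stand 11 mm ahead of it and the grasp point (between the pads) lies 8 mm behind it (tip_reach is the distance from the TCP to the fingertips, in m); z points along the fingers, y is the line along which they close (so a half turn about z gives the same grasp; the last joint's range is limited). The gripper opens to 85 mm and grips with 20 to 120 N. Pads are 22 mm wide; open, the fingers measure 114 mm over their backs; the gripper's body (76 mm by 85 mm) begins 54 mm behind the grasp point. The pads swing forward as they close: fully open they stand 13 mm farther back than shut.
Start: joints at [1.285, 0.332, -0.065, 1.46, 0.022, 1.35, -0.088], TCP at [0.162, -0.604, 0.242] pointing down, gripper open.
Joint ranges: [-2.6, 2.6], [-0.5, 2.12], [-1.47, 1.34], [0.16, 2.42], [-1.27, 4.41], [0.06, 2.06], [-2.6, 2.6]. Speed limits (rad/s): [2.22, 2.22, 2.79, 2.79, 3.14, 3.14, 3.14].

## Interface

Orientations are given as a unit quaternion [x, y, z, w].
In Python, from workcell import * gives the robot as it stands.
- The arm moves only by the shell command python3 -m inch 'ROWS' [OPENING] [FORCE]. ROWS is JSON, a list of rows, each an object with "slide": the shift along the world's x, y, z in m, a list of three; "yaw": the turn about the world's z in rad. A call has 1 to 20 rows; each row is the pose to reach, as a shift and turn from the pose commanded when the call began; what a row does not reach only later rows make up. A row lasts 1/12 s, in which the tool goes at most 41.7 mm and 7.16 degrees, less where a joint would pass 70% of its speed; a pose out of reach is approached as far as the arm can. A call with a gripper value outside its range is refused whole. OPENING is the closure in counts, from 0 (fully open) to 255 (shut), set as the call begins (- or left out, the last holds). The fingers move at their own pace and stop on an object; FORCE is the grip in N (left out, the last holds). Time passes only in rows, so rows that repeat a pose let the fingers close. It gives the time, the measured TCP pose, the force, the opening and the grip force at its end, in the units of the state.
- get_obs(): the state, without advancing time (a new reading comes with each control period).
- camera(name): name is "scene" or "top" or "wrist"; returns a dict with "frame" (384x512x3 uint8, red, green, blue), "fx", "fy", "cx", "cy" (pixels), "k1" (the pictures are not rectified: a ray, as slopes to the right and down, at radius r is drawn at 1 + k1 r^2 times it, then the intrinsics apply), "extrinsics" (4x4, takes a point from world to camera coordinates). Camera axes: x right, y down, z forward; pixel columns grow to the right and rows downward; lengths in m; the calibration is good to about 2 mm. A picture is of the moment at which its call begins. There is no depth.
- hand_in(): hands the job in; it is judged then, once.
The state is a dict: "clock": time; "joint_pos": joint angles; "joint_velocities": joint speeds; "tau": joint torques, N m; "position": TCP position; "ee_rot": TCP orientation; "ft_force": force on the tool from outside, world axes, zero at the start; "torque": the same for the moment, N m; "grip_width": opening from 0.0 (shut) to 1.0 (fully open); "grasp_force": force on a finger pad.
Only numpy, scipy, OpenCV 4.12 (cv2) and the standard library are available. Lean on these libraries where they do the work, as an engineer would, in place of code of your own. Each camera call takes 0.05 s, during which the arm holds its last target. There are 200 camera calls.

## Working session

There is one attempt and no reset: what is moved stays moved. The work goes in short steps, Python scripts to look and compute and a shell command to move; the robot and the scene stay as the last step left them, time stands still between calls to the robot, and variables do not carry over. Pictures are saved under pics/ and viewed, at most 10 in all, crops included, and the job is handed in when it is done.

```bash
ls; mkdir -p pics; cat > h.py <<'E'
from workcell import *
import numpy as np, cv2
def snap(n):
    c=camera(n); return c
def ray(c,u,v):
    x=(u-c["cx"])/c["fx"]; y=(v-c["cy"])/c["fy"]
    a,b=x,y
    for _ in range(20):
        s=1+c["k1"]*(a*a+b*b); a,b=x/s,y/s
    E=np.array(c["extrinsics"]); R,t=E[:3,:3],E[:3,3]
    return -R.T@t, R.T@np.array([a,b,1.])
def onz(c,u,v,z):
    o,d=ray(c,u,v); return o+d*(z-o[2])/d[2]
def proj(c,p):
    E=np.array(c["extrinsics"]); q=E[:3,:3]@np.array(p)+E[:3,3]; a,b=q[:2]/q[2]
    s=1+c["k1"]*(a*a+b*b); return c["fx"]*a*s+c["cx"], c["fy"]*b*s+c["cy"]
def tri(l):
    A=np.zeros((3,3));B=np.zeros(3)
    for c,u,v in l:
        o,d=ray(c,u,v); d=d/np.linalg.norm(d); M=np.eye(3)-np.outer(d,d); A+=M;B+=M@o
    return np.linalg.solve(A,B)
def save(n,f): cv2.imwrite(n,cv2.cvtColor(f,cv2.COLOR_RGB2BGR))
E
python3 - <<'E'
from h import *
o=get_obs(); print(o)
a=camera("scene");b=camera("top")
import pickle; pickle.dump((a,b),open('c0.pkl','wb'))
save("pics/scene0.png",a["frame"]); save("pics/top0.png",b["frame"])
for c in(a,b): print(c["fx"],c["k1"],ray(c,256,192))
E
```

```text
pics
{'clock': 0.0, 'joint_pos': array([ 1.28539286,  0.33286552, -0.06467091,  1.46094643,  0.02163366,
        1.3499168 , -0.08854511]), 'joint_velocities': array([ 0.00026739,  0.00066943,  0.0012443 ,  0.00065038, -0.00053552,
        0.0011525 ,  0.00188265]), 'tau': array([ 1.88302402e-03, -6.25444651e+01,  5.01976430e-02, -3.91601801e+01,
        1.61922741e-02,  9.88638669e-03,  9.31311945e-06]), 'position': array([ 0.16224036, -0.60319576,  0.24151739]), 'ee_rot': array([ 9.91381840e-01,  1.31002018e-01, -1.48735157e-04, -7.04511491e-04]), 'ft_force': array([ 0.25457709, -0.08416071, -0.26678605]), 'torque': array([-0.01808686, -0.0410257 ,  0.04103028]), 'grasp_force': 0.0, 'grip_width': 0.9999567993981794}
431.8611209136058 -0.10635561669316158 (array([ 1.23791297, -0.28674166,  1.00576118]), array([-0.60101015,  0.25878306, -0.75623376]))
441.90244540592465 -0.13460443096686775 (array([0.3075411 , 0.01047257, 1.40021571]), array([ 0.17791111, -0.0407155 , -0.98350014]))
```

View pics/scene0.png

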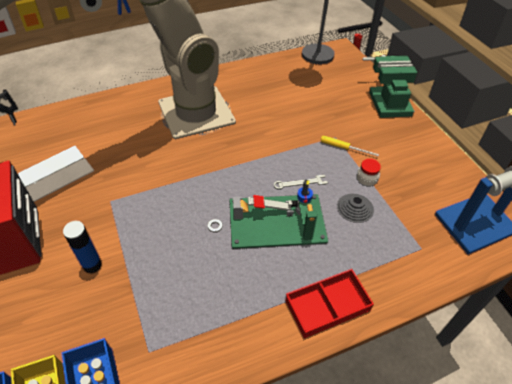

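View pics/top0.png

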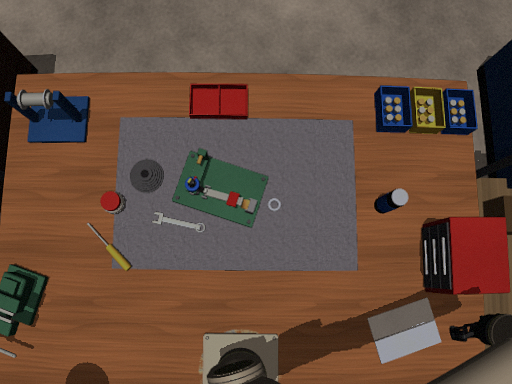

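The scene shot shows the green stand at about (280,220), with the blue collar at (305,195) and the red pad at (258,201). In the top shot the collar is at (193,185), the pad at (233,199) and the guide's column at (201,158).

```bash
python3 - <<'E'
from h import *
import pickle
a,b=pickle.load(open('c0.pkl','rb'))
def cen(c,lo,hi,box):
    x0,y0,x1,y1=box; f=cv2.cvtColor(c["frame"],cv2.COLOR_RGB2HSV)
    m=np.zeros(f.shape[:2],np.uint8); m[y0:y1,x0:x1]=cv2.inRange(f,lo,hi)[y0:y1,x0:x1]
    ys,xs=np.nonzero(m); print(len(xs),xs.min(),xs.max(),ys.min(),ys.max()); return xs.mean(),ys.mean()
red=((0,150,100),(8,255,255)); blue=((105,120,60),(130,255,255))
pt=cen(b,*red,(220,185,250,215)); ps=cen(a,*red,(245,190,275,212))
ct=cen(b,*blue,(180,170,210,200)); cs=cen(a,*blue,(290,175,320,205))
print("pad",pt,onz(b,*pt,.067),onz(a,*ps,.067),tri([(b,*pt),(a,*ps)]))
print("col",ct,onz(b,*ct,.09),onz(a,*cs,.085),tri([(b,*ct),(a,*cs)]))
f=cv2.cvtColor(b["frame"],cv2.COLOR_RGB2HSV)
m=np.zeros(f.shape[:2],np.uint8); m[140:235,165:275]=cv2.inRange(f,(60,80,30),(90,255,255))[140:235,165:275]
r=cv2.minAreaRect(cv2.findNonZero(m)); print(r)
for p in cv2.boxPoints(r): print(onz(b,*p,.014))
w=camera("wrist"); print(w["fx"],w["k1"],ray(w,256,192), w["extrinsics"])
E
```

```text
127 226 238 191 206
123 253 264 195 207
98 185 198 177 190
123 298 312 188 201
pad (np.float64(232.31496062992127), np.float64(198.48031496062993)) [0.52777451 0.0276479  0.067     ] [0.52664262 0.02774218 0.067     ] [0.52753944 0.02749973 0.06813159]
col (np.float64(191.9387755102041), np.float64(184.78571428571428)) [0.56455607 0.14983728 0.09      ] [0.56565823 0.15136446 0.085     ] [0.56568811 0.15079391 0.08519912]
((220.7692413330078, 186.84616088867188), (83.68048858642578, 58.79159927368164), 19.653823852539062)
[0.52804793 0.22167736 0.014     ]
[0.71091969 0.16412877 0.014     ]
[ 0.62016447 -0.09195572  0.014     ]
[ 0.44106908 -0.02939026  0.014     ]
316.0957198618535 -0.016565852320933917 (array([ 0.23264459, -0.58497088,  0.37412361]), array([-0.29066965, -0.07323786, -0.95411197])) [[ 0.25971734 -0.96568414 -0.0010206  -0.6249371 ]
 [-0.92489428 -0.2490507   0.28730527 -0.03800344]
 [-0.27770033 -0.07367421 -0.95783852  0.37985822]
 [ 0.          0.          0.          1.        ]]
```

```bash
python3 -m inch '[{"slide":[0.18,0.33,0.01],"yaw":0.5},{"slide":[0.37,0.66,0.01],"yaw":1.0},{"slide":[0.37,0.66,0.01],"yaw":1.0},{"slide":[0.37,0.66,0.01],"yaw":1.0},{"slide":[0.37,0.66,0.01],"yaw":1.0},{"slide":[0.37,0.66,0.01],"yaw":1.0},{"slide":[0.37,0.66,0.01],"yaw":1.0},{"slide":[0.37,0.66,0.01],"yaw":1.0},{"slide":[0.37,0.66,0.01],"yaw":1.0},{"slide":[0.37,0.66,0.01],"yaw":1.0},{"slide":[0.37,0.66,0.01],"yaw":1.0},{"slide":[0.37,0.66,0.01],"yaw":1.0},{"slide":[0.37,0.66,0.01],"yaw":1.0},{"slide":[0.37,0.66,0.01],"yaw":1.0},{"slide":[0.37,0.66,0.01],"yaw":1.0},{"slide":[0.37,0.66,0.01],"yaw":1.0},{"slide":[0.37,0.66,0.01],"yaw":1.0},{"slide":[0.37,0.66,0.01],"yaw":1.0},{"slide":[0.37,0.66,0.01],"yaw":1.0},{"slide":[0.37,0.66,0.01],"yaw":1.0}]' 255 40
```

```text
clock: 1.82
position: [0.5327, 0.06, 0.2519]
ee_rot: [0.806, 0.592, 0.0, -0.001]
ft_force: [-0.0, -0.3, 0.7]
grip_width: -0.001
grasp_force: 0.0
```

```bash
python3 - <<'E'
from h import *
import pickle
w=camera("wrist"); pickle.dump(w,open('w1.pkl','wb')); save("pics/w1.png",w["frame"]); o=get_obs(); print(o["position"],o["ee_rot"],o["joint_pos"],ray(w,256,192))
E
```

```text
[0.53229836 0.05764119 0.25183377] [ 8.06408944e-01  5.91357874e-01 -1.40578232e-04 -6.78164662e-04] [ 0.54053921  0.21797707 -0.83186356  1.64888898  0.1634313   1.3482658
 -0.62119863] (array([0.55420334, 0.12904539, 0.38458067]), array([-0.09337255, -0.28310858, -0.95462735]))
```

View pics/w1.png

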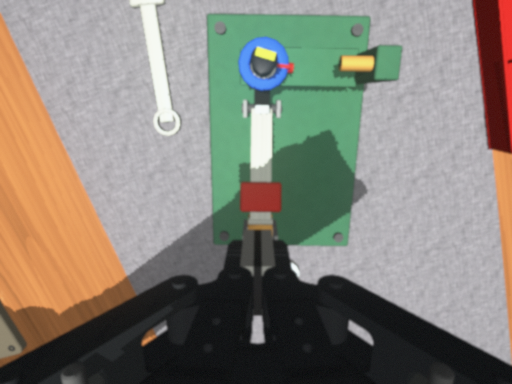

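The wrist view shows the shaft top at about (264,60), with its yellow half towards image-up (stand +y). The set-screw is at (290,68), the guide tip at (341,63), the pad at (261,196) and the catch at (260,226).

```bash
cat >> h.py <<'E'
def mask(c,lo,hi,box):
    x0,y0,x1,y1=box; f=cv2.cvtColor(c["frame"],cv2.COLOR_RGB2HSV)
    m=np.zeros(f.shape[:2],np.uint8); m[y0:y1,x0:x1]=cv2.inRange(f,np.array(lo),np.array(hi))[y0:y1,x0:x1]; return m
def cen(m):
    ys,xs=np.nonzero(m); return xs.mean(),ys.mean(),len(xs),xs.min(),xs.max(),ys.min(),ys.max()
E
python3 - <<'E'
from h import *
import pickle
w=pickle.load(open('w1.pkl','rb'))
pad=cen(mask(w,(0,120,60),(8,255,255),(230,175,290,220))); print("pad",pad,onz(w,*pad[:2],.067))
mb=mask(w,(100,120,60),(130,255,255),(225,25,310,100))
# collar outer top circle z=.094
e=cv2.minEnclosingCircle(cv2.findNonZero(mb)); print("col",e,onz(w,*e[0],.094), cen(mb))
sc=cen(mask(w,(0,120,60),(8,255,255),(275,50,305,85))); print("scr",sc,onz(w,*sc[:2],.083))
br=mask(w,(8,100,80),(22,255,255),(320,45,385,85)); s=cen(br); print("brass",s); 
g=onz(w,s[3],(s[5]+s[6])/2,.111); print("guide",g)
ye=mask(w,(22,120,100),(35,255,255),(240,30,290,90)); s=cen(ye); print("yel",s,cv2.minAreaRect(cv2.findNonZero(ye)),onz(w,*s[:2],.136))
cv2.imwrite("pics/w1c.png",cv2.resize(cv2.cvtColor(w["frame"][25:105,220:400],cv2.COLOR_RGB2BGR),None,fx=4.4,fy=4.4,interpolation=cv2.INTER_NEAREST))
E
```

```text
pad (np.float64(260.2686956521739), np.float64(196.7104347826087), 1150, np.int64(240), np.int64(280), np.int64(182), np.int64(211)) [0.52588886 0.0285411  0.067     ]
col ((262.5148010253906, 63.73964309692383), 27.30251121520996) [0.56570827 0.15153796 0.094     ] (np.float64(262.0241581259151), np.float64(63.87115666178624), 1366, np.int64(238), np.int64(288), np.int64(37), np.int64(91))
scr (np.float64(290.86842105263156), np.float64(67.28947368421052), 38, np.int64(288), np.int64(293), np.int64(63), np.int64(72)) [0.5895208  0.14198226 0.083     ]
brass (np.float64(357.36538461538464), np.float64(63.68910256410256), 312, np.int64(340), np.int64(374), np.int64(55), np.int64(71))
guide [0.6251816  0.13214244 0.111     ]
yel (np.float64(264.94610778443115), np.float64(54.10179640718563), 167, np.int64(255), np.int64(275), np.int64(48), np.int64(60)) ((264.9339904785156, 53.981136322021484), (20.74144172668457, 8.241633415222168), 15.945395469665527) [0.56768225 0.15407751 0.136     ]
```

View pics/w1c.png

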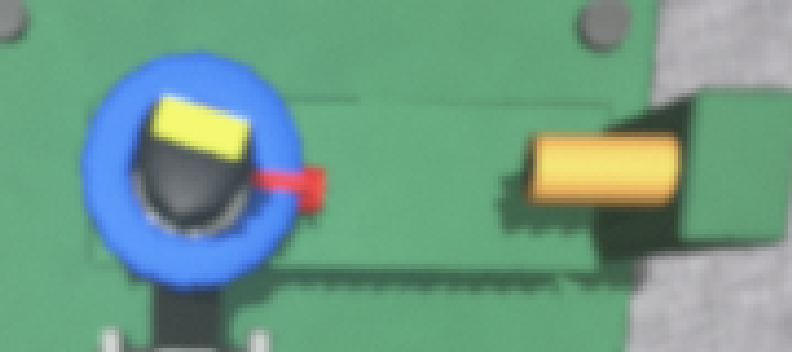

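```bash
python3 -m inch '[{"slide":[-0.0075,-0.0345,-0.03],"yaw":0},{"slide":[-0.0075,-0.0345,-0.07],"yaw":0},{"slide":[-0.0075,-0.0345,-0.11],"yaw":0},{"slide":[-0.0075,-0.0345,-0.15],"yaw":0},{"slide":[-0.0075,-0.0345,-0.17],"yaw":0},{"slide":[-0.0075,-0.0345,-0.18],"yaw":0},{"slide":[-0.0075,-0.0345,-0.187],"yaw":0},{"slide":[-0.0075,-0.0345,-0.194],"yaw":0},{"slide":[-0.0075,-0.0345,-0.197],"yaw":0},{"slide":[-0.0075,-0.0345,-0.197],"yaw":0}]'
```

```text
clock: 2.7
position: [0.5257, 0.0206, 0.0565]
ee_rot: [0.808, 0.59, 0.0, 0.001]
ft_force: [-1.7, -2.4, 4.8]
grip_width: 0.001
grasp_force: 2.1
```

```bash
python3 -m inch '[{"slide":[0,0,-0.004],"yaw":0},{"slide":[0,0,-0.008],"yaw":0},{"slide":[0,0,-0.008],"yaw":0},{"slide":[0,0,-0.008],"yaw":0}]'
```

```text
clock: 3.03
position: [0.5262, 0.0207, 0.0491]
ee_rot: [0.808, 0.59, 0.001, 0.001]
ft_force: [-1.8, -3.8, 6.2]
grip_width: -0.001
grasp_force: 3.4
```

```bash
python3 -m inch '[{"slide":[0,0,-0.003],"yaw":0},{"slide":[0,0,-0.003],"yaw":0},{"slide":[0,0,-0.003],"yaw":0}]'
```

```text
clock: 3.28
position: [0.5266, 0.0206, 0.0476]
ee_rot: [0.808, 0.59, 0.001, 0.002]
ft_force: [-8.4, -5.0, 24.3]
grip_width: -0.0
grasp_force: 12.3
```

```bash
python3 -m inch '[{"slide":[0,0,0.02],"yaw":0},{"slide":[0,0,0.06],"yaw":0},{"slide":[0,0,0.10],"yaw":0},{"slide":[0,0.015,0.14],"yaw":0},{"slide":[0,0.03,0.16],"yaw":0},{"slide":[0,0.03,0.16],"yaw":0},{"slide":[0,0.03,0.16],"yaw":0},{"slide":[0,0.03,0.16],"yaw":0}]' 100
python3 - <<'E'
from h import *
import pickle
w=camera("wrist"); pickle.dump(w,open('w2.pkl','wb')); save("pics/w2.png",w["frame"]); o=get_obs(); print(o["position"],o["ee_rot"],o["grip_width"])
pad=cen(mask(w,(0,120,60),(8,255,255),(200,150,310,300))); print("pad",pad,onz(w,*pad[:2],.040),onz(w,*pad[:2],.067))
ct=camera("scene");m=mask(ct,(0,150,100),(8,255,255),(245,185,275,218));q=cen(m);print(q,tri([(w,*pad[:2]),(ct,*q[:2])]))
E
```

```text
clock: 3.95
position: [0.5248, 0.0513, 0.2042]
ee_rot: [0.807, 0.59, -0.0, 0.0]
ft_force: [0.4, -0.0, -0.9]
grip_width: 0.607
grasp_force: 0.0
[0.52448818 0.0509937  0.20357472] [ 8.07469519e-01  5.89909062e-01 -5.13488784e-04 -1.02871319e-04] 0.6043925978217208
pad (np.float64(265.24034672970845), np.float64(200.01891252955082), 1269, np.int64(244), np.int64(287), np.int64(185), np.int64(215)) [0.5234822  0.02104548 0.04      ] [0.52558305 0.0300976  0.067     ]
(np.float64(255.5), np.float64(207.5), 124, np.int64(250), np.int64(261), np.int64(202), np.int64(213)) [0.52329368 0.02049394 0.03862693]
```

View pics/w2.png

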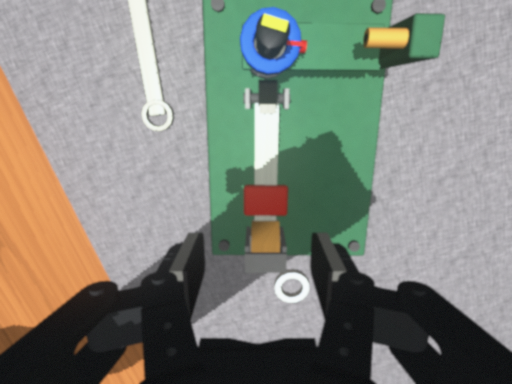

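The lever is latched: the pad at (265,200) triangulates to a height of 39 mm. The shaft top is at about (272,35) and the screw at (304,47).

```bash
python3 -m inch '[{"slide":[0.01,0.03,0],"yaw":0.12},{"slide":[0.02,0.06,0],"yaw":0.24},{"slide":[0.03,0.08,0],"yaw":0.36},{"slide":[0.0413,0.1003,0],"yaw":0.48},{"slide":[0.0413,0.1003,0],"yaw":0.6},{"slide":[0.0413,0.1003,0],"yaw":0.72},{"slide":[0.0413,0.1003,0],"yaw":0.84},{"slide":[0.0413,0.1003,0],"yaw":0.96},{"slide":[0.0413,0.1003,0],"yaw":1.08},{"slide":[0.0413,0.1003,0],"yaw":1.2},{"slide":[0.0413,0.1003,0],"yaw":1.27},{"slide":[0.0413,0.1003,0],"yaw":1.27},{"slide":[0.0413,0.1003,0],"yaw":1.27},{"slide":[0.0413,0.1003,0],"yaw":1.27}]'
python3 - <<'E'
from h import *
import pickle
for n in("w1","w2"):
    w=pickle.load(open(n+'.pkl','rb'))
    bx=(240,30,290,90) if n=="w1" else (245,5,300,60)
    m=mask(w,(22,120,100),(35,255,255),bx); ys,xs=np.nonzero(m)
    P=np.array([onz(w,x,y,.136)[:2] for x,y in zip(xs,ys)]); c=P.mean(0); v=np.linalg.eigh(np.cov((P-c).T)); d=v[1][:,1]
    b=cv2.boxPoints(cv2.minAreaRect((P*1e5).astype(np.float32)))/1e5
    e=[b[1]-b[0],b[2]-b[1]]; e=max(e,key=np.linalg.norm)
    a=np.arctan2(d[1],d[0]); print(n,c,np.sqrt(v[0]),"normal pca",(a+np.pi/2)%np.pi,"rect",(np.arctan2(e[1],e[0])+np.pi/2)%np.pi)
o=get_obs();print(o["position"],2*np.arctan2(o["ee_rot"][1],o["ee_rot"][0]),o["joint_pos"])
w=camera("wrist"); pickle.dump(w,open('w3.pkl','wb')); save("pics/w3.png",w["frame"])
E
```

```text
clock: 5.22
position: [0.5661, 0.1519, 0.2038]
ee_rot: [0.301, 0.954, -0.0, -0.0]
ft_force: [-0.1, 0.3, 0.1]
grip_width: 0.609
grasp_force: 0.0
w1 [0.56768586 0.15407248] [0.00159027 0.00431677] normal pca 0.992612744237312 rect 1.0079536
w2 [0.5676792  0.15427483] [0.00162723 0.00440412] normal pca 0.993167976404127 rect 0.9883242
[0.56606097 0.15186872 0.20375415] 2.529752317659723 [ 0.47187668  0.47016302 -1.05496579  1.57880048  0.41635843  1.33880763
  0.32490052]
```

View pics/w3.png

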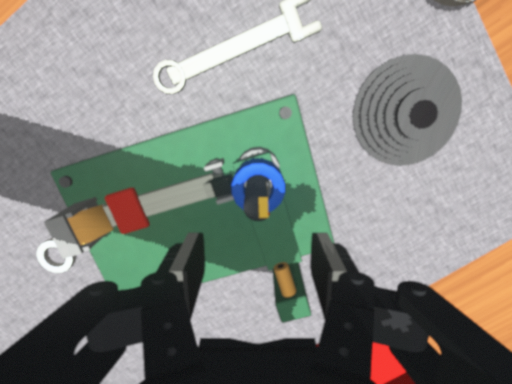

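The gripper straddles the shaft. The top is at (258,190), with the yellow half at (264,205) on the right-finger side.

```bash
python3 -m inch '[{"slide":[-0.001,-0.0015,-0.03],"yaw":0.03},{"slide":[-0.001,-0.0015,-0.06],"yaw":0.03},{"slide":[-0.001,-0.0015,-0.08],"yaw":0.03},{"slide":[-0.001,-0.0015,-0.09],"yaw":0.03},{"slide":[-0.001,-0.0015,-0.09],"yaw":0.03},{"slide":[-0.001,-0.0015,-0.09],"yaw":0.03}]' && python3 -m inch '[{"slide":[0,0,0],"yaw":0},{"slide":[0,0,0],"yaw":0},{"slide":[0,0,0],"yaw":0},{"slide":[0,0,0],"yaw":0},{"slide":[0,0,0],"yaw":0},{"slide":[0,0,0],"yaw":0},{"slide":[0,0,0],"yaw":0},{"slide":[0,0,0],"yaw":0}]' 255 40; python3 -c "
from h import *;o=get_obs();print(o['position'],2*np.arctan2(o['ee_rot'][1],o['ee_rot'][0]),o['torque'])"
```

```text
clock: 5.77
position: [0.5654, 0.151, 0.1149]
ee_rot: [0.286, 0.958, 0.0, 0.0]
ft_force: [-0.4, 0.2, 0.6]
grip_width: 0.605
grasp_force: 0.0
clock: 6.43
position: [0.5656, 0.1507, 0.1156]
ee_rot: [0.286, 0.958, -0.0, 0.001]
ft_force: [-2.0, -2.3, 7.5]
grip_width: 0.184
grasp_force: 39.0
[0.56562304 0.15065003 0.1156108 ] 2.5623402127358017 [-0.44288591  0.53687696 -0.03200634]
```

```bash
python3 -m inch '[{"slide":[0,0,0],"yaw":-0.06},{"slide":[-0.0001,0.0003,0],"yaw":-0.16},{"slide":[-0.0001,0.0004,0],"yaw":-0.26},{"slide":[-0.0002,0.0006,0],"yaw":-0.36},{"slide":[-0.0003,0.0008,0],"yaw":-0.46},{"slide":[-0.0004,0.001,0],"yaw":-0.56},{"slide":[-0.0004,0.0012,0],"yaw":-0.66},{"slide":[-0.0005,0.0013,0],"yaw":-0.76},{"slide":[-0.0006,0.0015,0],"yaw":-0.86},{"slide":[-0.0006,0.0016,0],"yaw":-0.96},{"slide":[-0.0007,0.0018,0],"yaw":-1.06},{"slide":[-0.0007,0.0019,0],"yaw":-1.16},{"slide":[-0.0007,0.002,0],"yaw":-1.24},{"slide":[-0.0007,0.002,0],"yaw":-1.30},{"slide":[-0.0007,0.002,0],"yaw":-1.30},{"slide":[-0.0007,0.002,0],"yaw":-1.30},{"slide":[-0.0007,0.002,0],"yaw":-1.30}]'; python3 -c "
from h import *;o=get_obs();print(o['position'],2*np.arctan2(o['ee_rot'][1],o['ee_rot'][0]),o['torque'])"
```

```text
clock: 7.85
position: [0.5647, 0.1524, 0.1156]
ee_rot: [0.807, 0.59, 0.0, 0.001]
ft_force: [-2.9, -2.3, 7.8]
grip_width: 0.183
grasp_force: 39.3
[0.56470578 0.1524268  0.1155946 ] 1.2622566785843126 [-0.53767678  0.85476553 -0.02653509]
```

```bash
python3 -m inch '[{"slide":[0,0,0],"yaw":0},{"slide":[0,0,0],"yaw":0},{"slide":[0,0,0],"yaw":0},{"slide":[0,0,0],"yaw":0},{"slide":[0,0,0.02],"yaw":0},{"slide":[0,0,0.06],"yaw":0},{"slide":[-0.01,-0.02,0.09],"yaw":0},{"slide":[-0.02,-0.05,0.1],"yaw":0},{"slide":[-0.025,-0.075,0.1],"yaw":0},{"slide":[-0.025,-0.075,0.1],"yaw":0},{"slide":[-0.025,-0.075,0.1],"yaw":0},{"slide":[-0.025,-0.075,0.1],"yaw":0}]' 100
python3 - <<'E'
from h import *
import pickle
w=camera("wrist"); pickle.dump(w,open('w4.pkl','wb')); o=get_obs(); print(o["position"],2*np.arctan2(o["ee_rot"][1],o["ee_rot"][0]),o["grip_width"],ray(w,256,192)[0])
A=(.5658,.1514,.136); u,v=map(int,proj(w,A)); print(u,v)
save("pics/w4.png",cv2.resize(w["frame"][max(0,v-60):v+60,u-50:u+120],None,fx=4,fy=4,interpolation=cv2.INTER_NEAREST))
m=mask(w,(22,120,100),(35,255,255),(u-30,max(0,v-30),u+30,v+30)); ys,xs=np.nonzero(m)
P=np.array([onz(w,x,y,.136)[:2] for x,y in zip(xs,ys)]); c=P.mean(0); e=np.linalg.eigh(np.cov((P-c).T)); d=e[1][:,1]
print("flat",c,np.sqrt(e[0]),np.arctan(d[1]/d[0])-np.pi/2)
E
```

```text
clock: 8.85
position: [0.5394, 0.0784, 0.2143]
ee_rot: [0.807, 0.59, 0.0, -0.0]
ft_force: [0.0, -0.5, -0.3]
grip_width: 0.611
grasp_force: 0.0
[0.53937357 0.07891374 0.21417717] 1.2641382877365597 0.6064304302481024 [0.56122048 0.14746672 0.3468169 ]
262 84
flat [0.56908976 0.15034905] [0.00182029 0.00435968] -0.2887864466856147
```

View pics/w4.png

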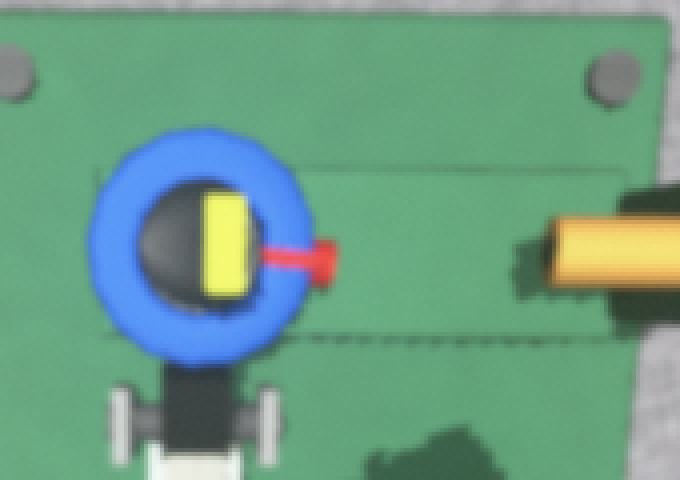

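The yellow flat now faces the guide. The set-screw points slightly clockwise of it, so I'll measure that next.

```bash
python3 - <<'E'
from h import *
import pickle
w=pickle.load(open('w4.pkl','rb'))
mb=mask(w,(100,120,60),(130,255,255),(200,40,330,140)); k=cv2.findNonZero(cv2.morphologyEx(mb,cv2.MORPH_OPEN,np.ones((3,3))))
h=cv2.convexHull(k); P=np.array([onz(w,*p[0],.094)[:2] for p in h]); 
M=np.c_[2*P,np.ones(len(P))]; s=np.linalg.lstsq(M,(P**2).sum(1),rcond=None)[0]; c=s[:2]; print("collar",c,np.sqrt(s[2]+c@c))
m=mask(w,(0,150,80),(8,255,255),(262,60,300,110)); q=cen(m); print(q)
ys,xs=np.nonzero(m); sel=xs>=q[4]-5; u,v=xs[sel].mean(),ys[sel].mean()
for C in (c,np.array([.5658,.1514])):
    p=onz(w,u,v,.086)[:2]-C; print("screw",p,np.hypot(*p),np.arctan2(p[1],p[0]))
br=cen(mask(w,(8,100,80),(22,255,255),(320,60,420,120))); g=onz(w,br[3],(br[5]+br[6])/2,.111); d=g[:2]-[.5658,.1514]; print("guide",g,np.hypot(*d),np.arctan2(d[1],d[0]))
print(mb.sum()//255)
E
```

```text
collar [0.56622091 0.15118283] 0.021775728496223272
(np.float64(292.5405405405405), np.float64(89.1891891891892), 37, np.int64(289), np.int64(295), np.int64(85), np.int64(94))
screw [ 0.02266031 -0.0092523 ] 0.024476412347929386 -0.3876444756878878
screw [ 0.02308123 -0.00946947] 0.02494822465664876 -0.3893259360640174
guide [0.62505894 0.13212942 0.111     ] 0.06231353577002924 -0.31440621976270194
1811
```

```bash
python3 -m inch '[{"slide":[0,0,0],"yaw":-0.1},{"slide":[0,0,0],"yaw":-0.2},{"slide":[0.01,0.03,0],"yaw":-0.3},{"slide":[0.02,0.05,0],"yaw":-0.4},{"slide":[0.0266,0.0724,0],"yaw":-0.5},{"slide":[0.0266,0.0724,0],"yaw":-0.6},{"slide":[0.0266,0.0724,0],"yaw":-0.7},{"slide":[0.0266,0.0724,0],"yaw":-0.8},{"slide":[0.0266,0.0724,0],"yaw":-0.9},{"slide":[0.0266,0.0724,0],"yaw":-1.0},{"slide":[0.0266,0.0724,0],"yaw":-1.1},{"slide":[0.0266,0.0724,0],"yaw":-1.2},{"slide":[0.0266,0.0724,0],"yaw":-1.3},{"slide":[0.0266,0.0724,0],"yaw":-1.4},{"slide":[0.0266,0.0724,0],"yaw":-1.5},{"slide":[0.0266,0.0724,0],"yaw":-1.61},{"slide":[0.0266,0.0724,0],"yaw":-1.61},{"slide":[0.0266,0.0724,0],"yaw":-1.61},{"slide":[0.0266,0.0724,0],"yaw":-1.61}]' 75 40
python3 - <<'E'
from h import *
o=get_obs(); print(o["position"],2*np.arctan2(o["ee_rot"][1],o["ee_rot"][0]),o["grip_width"],o["joint_pos"])
w=camera("wrist"); save("pics/w5.png",w["frame"])
for p in [(.566,.1513,.136),(.5909,.1416,.083),(.6251,.132,.111)]: print(proj(w,p))
E
```

```text
clock: 10.48
position: [0.5659, 0.151, 0.214]
ee_rot: [0.985, -0.17, -0.0, -0.0]
ft_force: [0.1, -0.8, 0.4]
grip_width: 0.705
grasp_force: 0.0
[0.56590919 0.15098487 0.21404429] -0.3423692014574682 0.7046672214674272 [ 0.1307359   0.31693455 -0.57212721  1.58356225  0.17598263  1.29348295
 -2.38026537]
(np.float64(255.7513174933566), np.float64(201.35091425082248))
(np.float64(256.9039100827024), np.float64(150.6198349564795))
(np.float64(253.49022117184617), np.float64(108.89108432283774))
```

View pics/w5.png

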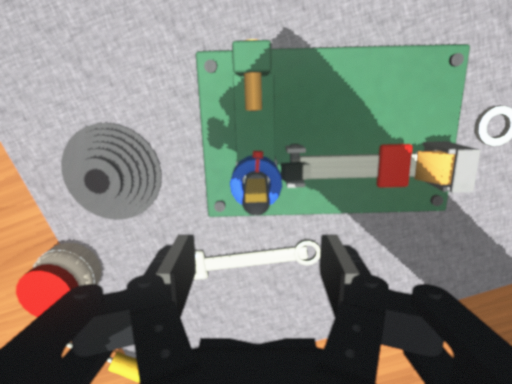

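The view from the guide side shows the shaft top at (256,200), the screw at (257,155) and the guide end at (253,109), and the fingers are centred. Next I lower onto the collar.

```bash
python3 -m inch '[{"slide":[0,0,-0.03],"yaw":0},{"slide":[0,0,-0.06],"yaw":0},{"slide":[0,0,-0.09],"yaw":0},{"slide":[0,0,-0.11],"yaw":0},{"slide":[0,0,-0.125],"yaw":0},{"slide":[0,0,-0.135],"yaw":0},{"slide":[0,0,-0.135],"yaw":0},{"slide":[0,0,-0.135],"yaw":0}]' && python3 -c "
from h import *;o=get_obs();print(o['joint_pos'][6])"
```

```text
clock: 11.2
position: [0.5662, 0.1503, 0.0796]
ee_rot: [0.985, -0.172, -0.0, -0.0]
ft_force: [0.2, 0.0, 0.2]
grip_width: 0.702
grasp_force: 0.0
-2.4438378145070967
```

```bash
python3 -m inch '[{"slide":[0,0,0],"yaw":0},{"slide":[0,0,0],"yaw":0},{"slide":[0,0,0],"yaw":0},{"slide":[0,0,0],"yaw":0},{"slide":[0,0,0],"yaw":0},{"slide":[0,0,0],"yaw":0}]' 255 40 && python3 -m inch '[{"slide":[0,0,0.004],"yaw":0},{"slide":[0,0,0.01],"yaw":0},{"slide":[0,0,0.017],"yaw":0.03},{"slide":[0,0,0.023],"yaw":0.06},{"slide":[0,0,0.028],"yaw":0.075},{"slide":[0,0,0.028],"yaw":0.075},{"slide":[0,0,0.028],"yaw":0.075},{"slide":[0,0,0.028],"yaw":0.075}]'
python3 - <<'E'
from h import *
import pickle
o=get_obs(); print(o["position"],2*np.arctan2(o["ee_rot"][1],o["ee_rot"][0]),o["grip_width"])
w=camera("wrist"); pickle.dump((w,camera("scene")),open('w6.pkl','wb')); save("pics/w6.png",w["frame"])
for p in [(.566,.1513,.136),(.5912,.1433,.111),(.6251,.132,.111)]: print(proj(w,p))
E
```

```text
clock: 11.7
position: [0.567, 0.1506, 0.081]
ee_rot: [0.985, -0.173, 0.001, -0.0]
ft_force: [-1.7, -0.7, 6.3]
grip_width: 0.502
grasp_force: 41.3
clock: 12.37
position: [0.566, 0.1502, 0.1072]
ee_rot: [0.991, -0.136, -0.0, 0.0]
ft_force: [0.2, -0.2, -0.6]
grip_width: 0.502
grasp_force: 41.0
[0.56598903 0.15015487 0.10717128] -0.27292859855084833 0.5021984112137589
(np.float64(252.4670146577396), np.float64(293.9200967114066))
(np.float64(255.11615775028255), np.float64(206.3050735610654))
(np.float64(259.29440678419263), np.float64(122.41155911116405))
```

View pics/w6.png

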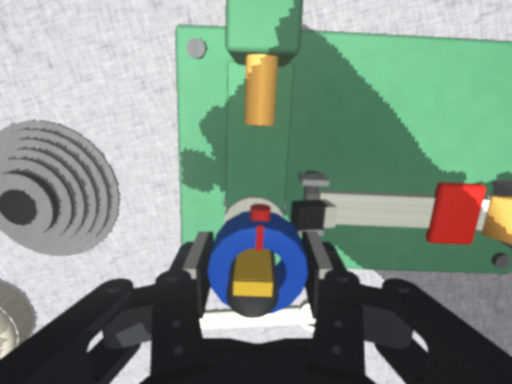

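The collar is raised: the screw is at (260,212), the guide tip at (260,125) and the shaft top at about (253,285). I'll measure it in metres and cross-check against the scene camera.

```bash
cat > m.py <<'E'
from h import *
import sys,pickle
w,s=pickle.load(open(sys.argv[1],'rb'))
A=np.array([.5660,.1513])
print('axes', [np.round(proj(w,(*A,z)),1) for z in(.111,.136)])
m=mask(w,(0,150,80),(8,255,255),(235,190,285,250)); q=cen(m); ys,xs=np.nonzero(m)
bar=xs[(ys>q[5]+18)]; print("red",np.round(q,1))
# head: rows in upper block
hd=ys<=q[5]+14; u,v=xs[hd].mean(),ys[hd].mean(); print("head",u,v,xs[hd].min(),xs[hd].max(),ys[hd].max())
br=cen(mask(w,(8,100,80),(25,255,255),(235,40,290,140))); g=onz(w,(br[3]+br[4])/2,br[6],.111); print("tip",g,np.round(br,1))
p=onz(w,u,v,.113); print("screw",p)
mb=mask(w,(105,120,40),(130,255,255),(205,200,310,320)); k=cv2.findNonZero(mb); h=cv2.convexHull(k)[:,0]
P=np.array([onz(w,*a,.122)[:2] for a in h if a[1]<285]); M=np.c_[2*P,np.ones(len(P))]; t=np.linalg.lstsq(M,(P**2).sum(1),rcond=None)[0]; c=t[:2]; print("collar",c,np.sqrt(t[2]+c@c))
f=lambda d:np.arctan2(d[1],d[0])
print("scr-dir",f(p[:2]-c),"to guide",f(g[:2]-c),f(g[:2]-A),np.hypot(*(p[:2]-c)))
bu=[];
for y in sorted(set(ys)): bu.append((int(y),round(float(xs[ys==y].mean()),1),int((ys==y).sum())))
pts=[onz(w,x,y,.122)[:2] for y,x,n in bu if n<=10]; print(bu)
if len(pts)>3: d=pts[0]-pts[-1]; print("groove",pts[0],pts[-1],f(d))
# scene: screw head triangulation
u0,v0=map(int,proj(s,(.591,.143,.111))); ms=mask(s,(0,150,80),(8,255,255),(u0-8,v0-8,u0+9,v0+9)); 
if ms.any(): qs=cen(ms); print("scene",u0,v0,qs,tri([(w,u,v),(s,*qs[:2])]))
E
python3 m.py w6.pkl
```

```text
axes [array([253.2, 260.7]), array([252.5, 293.9])]
red [259.6 219.9 277.  251.  268.  206.  249. ]
head 259.7821782178218 212.82178217821783 251 268 219
tip [0.62393027 0.1316147  0.111     ] [ 260.4   89.9 2085.   245.   277.    53.   125. ]
screw [0.58850208 0.14197028 0.113     ]
collar [0.57102602 0.14741111] 0.02166913883475144
scr-dir -0.30181923316557996 to guide -0.2901581056453008 -0.3275684527562969 0.018303422779233715
[(206, 260.0, 1), (207, 259.6, 10), (208, 260.0, 15), (209, 260.0, 17), (210, 260.0, 17), (211, 260.0, 17), (212, 259.5, 18), (213, 259.5, 18), (214, 259.5, 18), (215, 260.0, 17), (216, 259.0, 17), (217, 259.5, 16), (218, 259.5, 16), (219, 264.0, 5), (227, 259.5, 4), (228, 259.5, 4), (229, 260.0, 3), (230, 259.5, 2), (231, 260.0, 3), (232, 259.5, 2), (233, 259.5, 2), (234, 259.5, 2), (235, 259.0, 3), (236, 259.0, 3), (237, 259.0, 3), (238, 259.0, 3), (239, 259.0, 3), (240, 259.0, 3), (241, 259.0, 3), (242, 259.0, 3), (243, 259.0, 3), (244, 259.0, 3), (245, 259.0, 3), (246, 259.0, 3), (247, 258.5, 4), (248, 258.5, 6), (249, 259.0, 7)]
groove [0.59464318 0.14025137] [0.57657551 0.14568902] -0.29233774445843813
scene 306 195 (np.float64(306.0), np.float64(195.5), 2, np.int64(306), np.int64(306), np.int64(195), np.int64(196)) [0.5868932  0.14256184 0.10826516]
```

```bash
python3 -m inch '[{"slide":[0.0003,0.001,0.0015],"yaw":0},{"slide":[0.0003,0.001,0.0015],"yaw":0},{"slide":[0.0003,0.001,0.0015],"yaw":0},{"slide":[0.0003,0.001,0.0015],"yaw":0}]'
python3 - <<'E'
from h import *
import pickle
o=get_obs(); print(o["position"],2*np.arctan2(o["ee_rot"][1],o["ee_rot"][0]))
w=camera("wrist");s=camera("scene"); pickle.dump((w,s),open('w7.pkl','wb'))
save("pics/w7.png",np.hstack([cv2.resize(w["frame"][110:310,190:330],(420,600)),cv2.resize(s["frame"][165:225,280:318],(380,600),interpolation=cv2.INTER_NEAREST)]))
def soft(f,u,v,r=5):
    f=f.astype(float); k=np.clip(f[...,0]-np.maximum(f[...,1],f[...,2])-30,0,None)[v-r:v+r+1,u-r:u+r+1]
    yy,xx=np.mgrid[v-r:v+r+1,u-r:u+r+1]; return (k*xx).sum()/k.sum(),(k*yy).sum()/k.sum(),k.sum()
s0=pickle.load(open('c0.pkl','rb'))[0]
d0=np.array([np.cos(-.388),np.sin(-.388)]); d1=np.array([np.cos(-.313),np.sin(-.313)]); A=np.array([.566,.1513])
p0=proj(s0,(*(A+.025*d0),.083)); print("start", p0, soft(s0["frame"],round(p0[0]),round(p0[1])))
for z in(.109,.111,.113): print(z,proj(s,(*(A+.025*d1),z)))
p=proj(s,(*(A+.025*d1),.111)); print("now",soft(s["frame"],round(p[0]),round(p[1])))
E
python3 m.py w7.pkl | grep -v bu
```

```text
clock: 12.8
position: [0.5663, 0.1511, 0.1087]
ee_rot: [0.991, -0.136, -0.0, 0.0]
ft_force: [-0.9, -0.5, -1.5]
grip_width: 0.499
grasp_force: 41.0
[0.56633376 0.15111714 0.10874784] -0.2722745930853421
start (np.float64(305.1425855888843), np.float64(202.0038555221165)) (np.float64(306.32067510548524), np.float64(202.37693389592124), np.float64(711.0))
0.109 (np.float64(306.7726357552241), np.float64(195.93076916078428))
0.111 (np.float64(306.8477467982471), np.float64(195.45640391046584))
0.113 (np.float64(306.92303733660594), np.float64(194.98081509105458))
now (np.float64(306.3121951219512), np.float64(194.45853658536586), np.float64(205.0))
axes [array([255.5, 259.1]), array([255.2, 291.6])]
red [259.6 219.9 280.  251.  268.  206.  249. ]
head 259.8390243902439 212.88292682926829 251 268 219
tip [0.62379744 0.13149422 0.111     ] [ 263.2   89.7 2066.   248.   280.    54.   125. ]
screw [0.58821547 0.14311049 0.113     ]
collar [0.57021188 0.14921393] 0.022046736711324816
scr-dir -0.3268526629670321 to guide -0.3193611896029343 -0.33013494988555797 0.019010032376322813
[(206, 259.5, 2), (207, 260.3, 10), (208, 259.1, 14), (209, 260.0, 17), (210, 260.0, 17), (211, 260.0, 17), (212, 259.5, 18), (213, 259.5, 18), (214, 260.0, 17), (215, 259.5, 18), (216, 259.5, 18), (217, 260.0, 17), (218, 259.5, 16), (219, 263.5, 6), (227, 260.0, 3), (228, 259.5, 4), (229, 260.0, 3), (230, 259.5, 2), (231, 259.5, 2), (232, 259.5, 4), (233, 259.5, 2), (234, 259.0, 3), (235, 259.0, 3), (236, 259.0, 3), (237, 259.0, 3), (238, 259.0, 3), (239, 259.0, 3), (240, 259.0, 3), (241, 259.0, 3), (242, 259.0, 3), (243, 259.0, 3), (244, 259.0, 3), (245, 259.0, 3), (246, 259.0, 3), (247, 259.0, 3), (248, 258.5, 6), (249, 259.0, 7)]
groove [0.59448296 0.14159497] [0.57611698 0.14689895] -0.28114468049471836
```

View pics/w7.png

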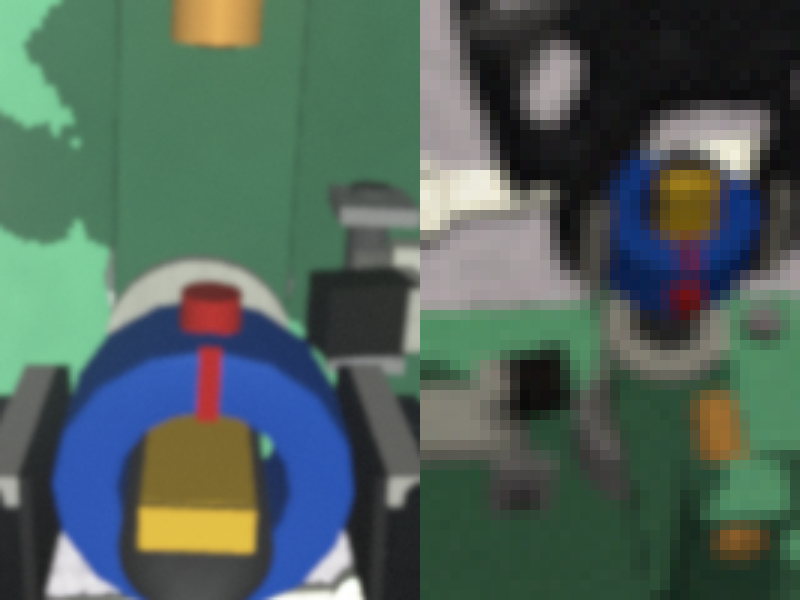

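```bash
python3 - <<'E'
from h import *
import pickle
w,s=pickle.load(open('w7.pkl','rb')); s0=pickle.load(open('c0.pkl','rb'))[0]
A=np.array([.5663,.1508]); t=np.linspace(0,2*np.pi,181)
for z in(.120,.122,.124,.126):
    c=np.array([proj(w,(A[0]+.022*np.cos(a),A[1]+.022*np.sin(a),z)) for a in t]); i=np.array([proj(w,(A[0]+.012*np.cos(a),A[1]+.012*np.sin(a),z)) for a in t])
    print(z,"x",c[:,0].min(),c[:,0].max(),np.ptp(c[:,0]),"vmin outer",c[:,1].min(),"inner",i[:,1].min())
f=cv2.cvtColor(w["frame"],cv2.COLOR_RGB2HSV)
for v in range(255,285,5):
    r=f[v,195:325]; b=np.nonzero((r[:,0]>105)&(r[:,0]<125)&(r[:,1]>120)&(r[:,2]>100))[0]+195; print(v,b.min(),b.max())
for u in(252,255,266): print(u,[(v,tuple(int(a) for a in f[v,u])) for v in range(222,252,2)])
# shaft top check: yellow top-half far/near rows
y=cen(mask(w,(22,120,150),(35,255,255),(225,230,290,320))); print("yellow top",np.round(y,1),[proj(w,(.566+k*np.cos(-.31),.1513+k*np.sin(-.31),.136)) for k in(.0065,0)])
E
```

```text
0.12 x 205.65781379102066 307.05204177755996 101.3942279865393 vmin outer 221.6802663040046 inner 243.58383435342813
0.122 x 204.93147798764866 307.75804796466366 102.826569977015 vmin outer 223.5907286226126 inner 245.76906992768983
0.124 x 204.1844600921788 308.4841806474919 104.29972055531309 vmin outer 225.55871137793477 inner 248.01850637975076
0.126 x 203.4158695824479 309.2313075312734 105.81543794882549 vmin outer 227.58684405408837 inner 250.33500320068214
255 210 304
260 209 306
265 208 306
270 207 307
275 208 307
280 209 306
252 [(222, (113, 145, 100)), (224, (110, 167, 101)), (226, (110, 168, 111)), (228, (110, 175, 163)), (230, (111, 178, 189)), (232, (111, 182, 186)), (234, (110, 184, 183)), (236, (111, 184, 183)), (238, (111, 183, 183)), (240, (111, 186, 181)), (242, (111, 187, 180)), (244, (111, 186, 180)), (246, (111, 179, 171)), (248, (125, 41, 117)), (250, (22, 147, 123))]
255 [(222, (117, 117, 98)), (224, (112, 146, 101)), (226, (124, 114, 110)), (228, (123, 117, 151)), (230, (120, 118, 169)), (232, (122, 120, 164)), (234, (125, 119, 158)), (236, (128, 120, 155)), (238, (133, 119, 150)), (240, (135, 119, 148)), (242, (137, 121, 147)), (244, (143, 123, 143)), (246, (150, 116, 132)), (248, (179, 122, 149)), (250, (14, 168, 141))]
266 [(222, (129, 113, 95)), (224, (111, 164, 101)), (226, (111, 168, 106)), (228, (111, 172, 150)), (230, (111, 176, 185)), (232, (111, 182, 186)), (234, (111, 183, 184)), (236, (111, 185, 183)), (238, (111, 184, 183)), (240, (111, 187, 180)), (242, (111, 187, 179)), (244, (111, 188, 178)), (246, (111, 187, 175)), (248, (114, 118, 143)), (250, (21, 110, 118))]
yellow top [255.  286.1 579.  236.  274.  279.  294. ] [(np.float64(255.8441506956509), np.float64(276.8743744964)), (np.float64(255.23173923888646), np.float64(291.57481992645035))]
```

Height checks out: the collar top is at about 122 mm, judged against the shaft top in the same picture. I'll make one small centring shift of under 1 mm and hand in.

```bash
python3 -m inch '[{"slide":[0.0002,0.0008,0],"yaw":-0.005},{"slide":[0.0002,0.0008,0],"yaw":-0.005},{"slide":[0.0002,0.0008,0],"yaw":-0.005},{"slide":[0.0002,0.0008,0],"yaw":-0.005},{"slide":[0.0002,0.0008,0],"yaw":-0.005},{"slide":[0.0002,0.0008,0],"yaw":-0.005}]' && python3 -c "
from h import *
import pickle
w=camera('wrist');s=camera('scene')
m=mask(s,(0,150,90),(8,255,255),(240,185,275,220));print('pad v',cen(m)[:2]);o=get_obs();print(o['position'],o['grasp_force'])
print(hand_in())"
```

```text
clock: 13.4
position: [0.5666, 0.1519, 0.1089]
ee_rot: [0.99, -0.138, 0.0, 0.0]
ft_force: [-0.0, -0.3, -0.7]
grip_width: 0.5
grasp_force: 41.0
pad v (np.float64(255.515625), np.float64(207.3046875))
[0.56659685 0.15191645 0.10881556] 40.99749316228554
the job is handed in; nothing more can be done
None
```

I handed the job in at about 13.5 s: the brake lever is latched, the flat faces the guide, and the gripper holds the collar clear of the boss with its screw level with the guide (about 111 mm high) and pointing at it to about 0.01 rad; the verdict was not shown.

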